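# Bring an end mill under the inspection camera, to the click of the carriage

### The arm

A 6-joint arm with a two-finger parallel gripper is mounted at the origin on the work surface. World frame = base frame: x ahead of the robot, y to its left, z up, the work surface at z = 0. Lengths are in m, angles in rad, forces in N, time in s.
With the tool pointing down it reaches from about 0.375 to 0.9 m from the base axis. Payload 3.1 kg.
Tool frame: the origin (TCP) lies at the centre of the arm's flange, where the gripper is bolted on; the fingertips stand robot.tip_extent ahead of it and the grasp point (between the pads) lies 164 mm ahead of it (robot.tip_extent is the distance from the TCP to the fingertips, in m); z points along the fingers, y is the line along which they close (so a half turn about z gives the same grasp; the last joint's range is limited). The gripper opens to 87 mm and grips with 3 to 60 N. Pads are 19 mm wide; open, the fingers measure 117 mm over their backs; the gripper's body (75 mm by 190 mm) begins 51 mm behind the grasp point.
Start: joints at [-1.421, 0.527, 1.433, -0, 1.181, -0.178], TCP at [0.201, -0.592, 0.405] pointing down, gripper open.
Joint ranges: [-3.08, 3.08], [-0.75, 2.2], [0.22, 2.44], [-1.43, 4.57], [0, 2.65], [-2.85, 2.85]. Speed limits (rad/s): [2.79, 2.79, 3.14, 3.14, 3.14, 3.14].

### API

Orientations are given as a unit quaternion [x, y, z, w].
In Python, from rig import get_obs, camera, hand_in, cut_out, robot gives the robot as it stands.
- The arm moves only by the tool step_arm, never from a script. Its argument "rows" is a list of rows, each a list of 6 numbers: the shift along the world's x, y, z in m, then the turn, a rotation vector about the world's x, y, z in degrees. A call has 1 to 12 rows; each row shifts and turns the commanded pose from where the row before left it; what a row does not reach is not made up. A row lasts 1/8 s, in which the tool goes at most 62.5 mm and 10.7 degrees, less where a joint would pass 70% of its speed; a pose out of reach is approached as far as the arm can. A call is refused whole if a number of a shift passes 0.0625 or a number of a turn 10.7, either way. A call with a gripper value outside its range is refused whole. "jaw" is the finger opening in m, from 0 to 0.087, set as the call begins (left out, the last holds). The fingers move at their own pace and stop on an object; "squeeze" is the grip in N (left out, the last holds). Time passes only in rows, so rows that do not move let the fingers close. It gives the time, the measured TCP pose, the force, the opening and the grip force at its end, in the units of the state.
- get_obs(): the state, without advancing time (a new reading comes with each control period).
- camera(name): name is "scene" or "top"; returns a dict with "pixels" (384x512x3 uint8, blue, green, red), "depth" (384x512 float32, m along the optical axis (not along the pixel's ray), 0 where there is no reading), "fov_y" (degrees; the focal length in pixels is half the picture's height over the tangent of half this angle, whatever the lens; pixels are square), "cx", "cy" (the principal point, pixels), "extrinsics" (4x4, takes a point from camera to world coordinates). Camera axes: x right, y up, looking along -z (the intrinsics and any distortion apply to the point x, -y, -z); pixel columns grow to the right and rows downward; lengths in m; the calibration is good to about 2 mm. A picture is of the moment at which its call begins.
- hand_in(): hands the job in; it is judged then, once.
Trained networks look in the newest picture that a camera, given by its name, has taken for a name from the list of things; names that differ only in an ending like _2 or _b are one class to them, and where a whole thing is asked for, a point or a joint stands for the part that bears it (a point fixed in the world has none). Each returns a list of dicts, best first, with "confidence" (0 to 1); they miss things now and then, are a little off and sometimes report something else, mostly with a low value. They report only what shows in the picture. A call takes as long as a camera call. They do not tell look-alikes from the thing itself.
- cut_out(label, camera): "region" (384x512 bool, what is visible of it) and "extent" ([centre column, centre row, width, height] in pixels, round what is visible of it).
The state is a dict: "time": time; "q": joint angles; "joint_velocities": joint speeds; "joint_torque": joint torques, N m; "position": TCP position; "tool_rot": TCP orientation; "ft_force": force on the tool from outside, world axes, zero at the start; "moment": the same for the moment, N m; "grip_width": finger opening in m; "grip_force": force on a finger pad.
Only numpy, scipy, OpenCV 4.12 (cv2) and the standard library are available. Lean on these libraries where they do the work, as an engineer would, in place of code of your own. Each camera call takes 0.05 s, during which the arm holds its last target. There are 200 camera calls.

### The job

Pick the gold-fluted end mill out of the blue tool bin and lay it in the two V supports of the sliding carriage, centred on them with its cutting end towards the camera, while the carriage is still well back from the camera. Then take the carriage by its black knob and slide it up to the camera until you feel the ball click into its notch; stop there, don't drive on through it, and finish still holding the knob, at rest on the click, for the picture to be taken. Leave the other tools in the bin and the things on the bench alone, and don't touch the camera or its backlight.

Things in the scene. Friction and masses are not known exactly. Their poses are not given: they have to be found in the camera images.
- end_mill: The part to fetch: round end mill, 16 mm diameter over its whole 120 mm length, 200 to 310 g, bright steel shank, gold-coloured spiral flutes over the last 50 mm. It lies flat on the bin's floor. Origin on its axis at half length (on the plain shank, near the centre of mass; grip here). Its own +y axis points along it to the cutting end; it may have rolled, so x and z mean nothing.
- mill_tip (a point): Centre of the end mill's cutting end, 60 mm along its +y from its origin.
- bin: Blue plastic bin, open above, fixed, 230 x 210 x 40 mm outside, walls and floor 5 mm. Origin at the centre of its underside. Four long tools lie on its floor within 0.15 rad of its y axis, side by side 48 mm apart, in an order that changes; the end mill's cutting end is towards the bin's +y. Two collets stand near its -y wall.
- station: Inspection station, fixed: white base plate 230 x 410 x 18 mm (x -100 to +130 mm, y +-205 mm) with a steel rail along its y axis. Origin under the rail at half its length, on the bench top, z up; +y runs along the rail towards the camera.
- carriage (a joint): Travel of the aluminium carriage along the station's +y, in m: 0 at the end stop farthest from the camera, 0.19 at the near one. Starts between 0 and 0.04. Sliding drag about 1 N; it stays where it is left.
- nest (a point): Where the end mill's middle belongs: on the axis of a 16 mm tool resting in the carriage's two dark V supports, midway between them, 75 mm above the bench; axes as the station's; moves with the carriage. The 90 degree Vs are 12 mm thick, at y = -28 and +28 mm (44 mm clear between), 32 mm wide at the mouth, their tips 4 mm above this point; between them the carriage's top is 31 mm below it.
- grip_knob: Black round knob to slide the carriage by, upright on a bracket on the robot's side of the carriage, 66 mm to -x and 30 mm to -y of the nest. Grip 20 mm diameter, from 6 to 34 mm above this origin, on a 12 mm neck. Origin at the neck's foot on the bracket's top, 43 mm above the bench; it turns stiffly about its own axis. The carriage's edge (top 44 mm above the bench) is 32 mm to +x.
- ball (a joint): Ball detent: drop, in m, of the spring-loaded 14 mm ball under the brass housing on the carriage's far side. 0 to 0.001 while it rides on the flat index bar, 0.004 to 0.005 in the notch, an 11 mm gap in the bar, the only one. Falling in, it pulls the carriage forward with up to 7 N; pushing on out of the notch takes 10 to 12 N. Let go inside the notch, the carriage centres itself.
- head: Optics head, clamped on the base at a place along the rail that changes. Origin on the plate's top (18 mm above the bench) on the optical axis, axes as the station's. Backlight box x -108 to -72, y +-25, 85 mm high; lens and red camera x 75 to 223, y +-24, 81 mm high. The mill's tip goes between. The notch is where the nest is 54 to 66 mm short of this point along y: the click tells where.
- dark_mill: Another end mill in the bin, dark purple flutes, 16 x 116 mm. Not to be taken.
- drill: Plain steel twist drill in the bin, 14 x 122 mm. Not to be taken.
- reamer: Reamer with black flutes in the bin, 14 x 118 mm. Not to be taken.
- collet_a: Steel collet standing in the bin, 26 mm diameter, 31 mm high, origin under it.
- collet_b: A second collet, the same.
- spanner: Steel spanner, 170 mm, lying on the bench left of the station. Leave alone.
- cleaner: White bottle with blue cap and label, 54 mm diameter, 130 mm high, on the bench beyond the bin. Leave alone.
- brush: Small brush with yellow handle, 170 mm, 20 mm high, on the bench left of the station, off the end of its base plate. Leave alone.
Things that resemble listed ones, but are neither listed nor needed, are in the scene too. Leave any turquoise look-alike of the end_mill alone.

How it is judged:
By the outcome, as a careful person would: the job done as asked, in the order asked, and still so for the second after the job is handed in, while the arm keeps its last pose, push and grip.
It also fails if it takes over 61 s, if anything falls off the work surface, if the arm or the gripper's body presses on something with over 40 N, if the wrist force passes 120 N, or if a joint passes its speed limit or range.

## Working session

There is one attempt and no reset: what is moved stays moved. The work goes in short steps, Python scripts to look and compute and a tool call to move; the robot and the scene stay as the last step left them, time stands still between calls to the robot, and variables do not carry over. Pictures are saved under pics/ and viewed, at most 10 in all, crops included, and the job is handed in when it is done.

Besides the shell and the picture viewer there is one more tool, called by a JSON object that holds its "op" and its "data". step_arm: Moves the arm, as the interface text tells. Its arguments: {"type":"object","properties":{"rows":{"type":"array"},"jaw":{"type":"number"},"squeeze":{"type":"number"}},"required":["rows"]}

```bash
ls; mkdir -p pics
cat > h.py <<'E'
import numpy as np, cv2
from rig import get_obs, camera, hand_in, cut_out, robot
def pts(c):
    H,W=c["depth"].shape; f=H/2/np.tan(np.radians(c["fov_y"])/2)
    v,u=np.mgrid[0:H,0:W]; d=c["depth"]
    P=np.stack([(u-c["cx"])/f*d,-(v-c["cy"])/f*d,-d,np.ones_like(d)],-1)
    w=(P@np.array(c["extrinsics"]).T)[...,:3]; w[d==0]=np.nan; return w
def proj(c,p):
    H=c["depth"].shape[0]; f=H/2/np.tan(np.radians(c["fov_y"])/2)
    q=np.linalg.inv(c["extrinsics"])@np.append(p,1); return c["cx"]+f*q[0]/-q[2], c["cy"]+f*q[1]/q[2]
E
python3 - <<'E'
from h import *
o=get_obs(); print(o["time"],o["position"],o["tool_rot"],o["grip_width"],robot.tip_extent)
ims=[]
for n in("scene","top"):
    c=camera(n); np.savez(n+"0",**c); print(n,c["fov_y"],c["cx"],c["cy"],np.round(c["extrinsics"],3).tolist(),[k for k in c]); cv2.imwrite(f"pics/{n}0.png",cv2.resize(c["pixels"],(800,600)))
    for l in("end_mill","bin","grip_knob","nest","head","station","dark_mill"):
        w=pts(c)
        for r in cut_out(l,n)[:3]: print(l,round(r["confidence"],2),np.round(r["extent"]),np.round(np.nanmedian(w[r["region"]],0),3))
E
```

```text
pics
0.0 [ 0.20119808 -0.59137195  0.40378983] [ 9.86598205e-01  1.63165162e-01  8.15172465e-06 -1.05407167e-03] 0.08701960255349345 0.1822
scene 52.95171580270811 253.3601163243648 194.78037480290476 [[0.85, -0.412, 0.328, 0.862], [0.526, 0.649, -0.549, -0.583], [0.013, 0.639, 0.769, 0.942], [0.0, 0.0, 0.0, 1.0]] ['pixels', 'depth', 'fov_y', 'cx', 'cy', 'extrinsics']
end_mill 0.81 [257. 351.  52.  12.] [ 0.717 -0.32   0.014]
end_mill 0.78 [122. 243.  16.  35.] [ 0.239 -0.267  0.014]
end_mill 0.68 [200. 296.  38.  40.] [ 0.526 -0.285  0.018]
bin 0.89 [188. 297. 120. 115.] [ 0.497 -0.297  0.006]
nest 0.93 [256. 209.  49.  34.] [0.531 0.    0.045]
head 0.97 [308. 170. 101.  54.] [0.631 0.205 0.086]
head 0.61 [257. 209.  47.  35.] [0.53  0.007 0.044]
station 0.85 [282. 200. 122. 115.] [0.541 0.091 0.019]
dark_mill 0.74 [186. 284.  36.  30.] [ 0.477 -0.274  0.019]
dark_mill 0.53 [199. 294.  33.  36.] [ 0.526 -0.281  0.018]
top 48.02826429618209 251.22535383192957 198.74000780162194 [[-0.024, 0.994, -0.11, 0.354], [-1.0, -0.023, 0.007, 0.033], [0.004, 0.11, 0.994, 1.419], [0.0, 0.0, 0.0, 1.0]] ['pixels', 'depth', 'fov_y', 'cx', 'cy', 'extrinsics']
end_mill 0.46 [344. 193.  33.  12.] [ 0.525 -0.28   0.019]
bin 0.85 [348. 200.  70.  75.] [ 0.498 -0.298  0.006]
nest 0.85 [254. 196.  32.  42.] [0.525 0.017 0.044]
nest 0.69 [110. 183.  11.  55.] [0.591 0.489 0.018]
head 0.79 [192. 177.  16. 104.] [0.63  0.216 0.093]
head 0.48 [350. 200.  69.  71.] [ 0.5   -0.297  0.006]
station 0.82 [214. 191. 128.  80.] [0.532 0.134 0.019]
dark_mill 0.56 [339. 208.  36.  13.] [ 0.476 -0.269  0.019]
```

Run:
```python
import cv2
a=cv2.imread("pics/scene0.png")
import numpy as np
p=np.load("scene0.npz")["pixels"]
cv2.imwrite("pics/sc1.png",cv2.resize(p[110:360,100:400],(720,600),interpolation=cv2.INTER_CUBIC))
p=np.load("top0.npz")["pixels"]
cv2.imwrite("pics/tc1.png",cv2.resize(p[120:260,140:400],(800,431),interpolation=cv2.INTER_CUBIC))
```

```text
(no output)
```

View pics/sc1.png

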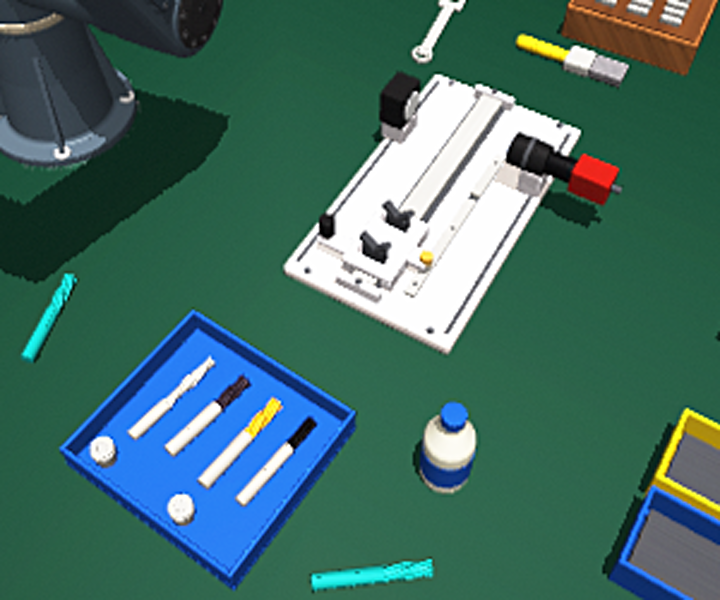

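View pics/tc1.png

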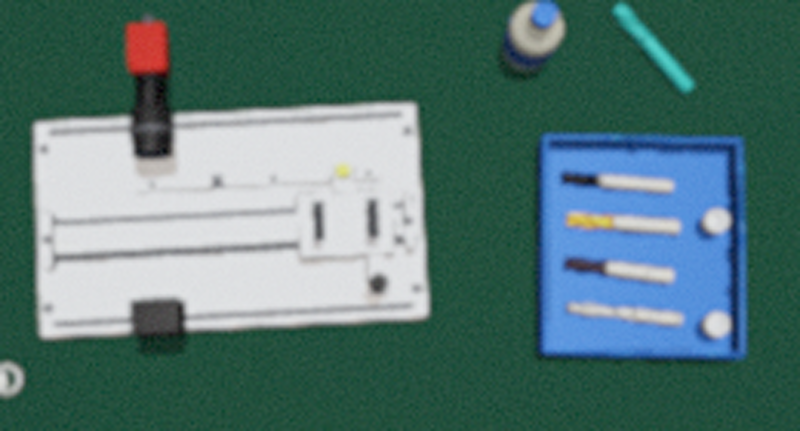

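```bash
cat > m.py <<'E'
from h import *
def ray(c,u,v,z):
    H=c["depth"].shape[0]; f=H/2/np.tan(np.radians(c["fov_y"])/2); E=np.array(c["extrinsics"])
    d=E[:3,:3]@np.array([(u-c["cx"])/f,-(v-c["cy"])/f,-1]); o=E[:3,3]; return o+d*(z-o[2])/d[2]
E
python3 - <<'E'
from m import *
for n in("scene","top"):
    c=dict(np.load(n+"0.npz")); w=pts(c); px=c["pixels"]; hsv=cv2.cvtColor(px,cv2.COLOR_BGR2HSV)
    box=(abs(w[...,0]-.5)<.1)&(abs(w[...,1]+.297)<.095)&(w[...,2]<.05)
    notblue=box&~((hsv[...,0]>98)&(hsv[...,0]<125)&(hsv[...,1]>120))
    k,lab,st,ce=cv2.connectedComponentsWithStats(notblue.astype(np.uint8))
    gold=box&(hsv[...,0]>15)&(hsv[...,0]<35)&(hsv[...,1]>90)
    print(n)
    gv,gu=np.nonzero(gold); print(" gold",gold.sum(),ray(c,gu.mean(),gv.mean(),.016).round(4))
    for i in range(1,k):
        if st[i,4]<15: continue
        v,u=np.nonzero(lab==i); P=np.array([ray(c,a,b,.016 if n=="top" else .015)[:2] for a,b in zip(u,v)])
        m=P.mean(0); e,V=np.linalg.eigh(np.cov((P-m).T)); d=V[:,1]*np.sign(V[1,1]); t=(P-m)@d
        mid=m+d*(t.max()+t.min())/2
        print(i,st[i,4],"mean",m.round(4),"mid",mid.round(4),"len",np.ptp(t).round(3),"ang from y deg",np.degrees(np.arctan2(-d[0],d[1])).round(2),"z",np.nanpercentile(w[lab==i][:,2],[10,50,90]).round(4))
    # station
    st_=(abs(w[...,0]-.54)<.25)&(w[...,1]>-.15)&(w[...,1]<.4)
    plate=st_&(abs(w[...,2]-.018)<.007)&(hsv[...,1]<60)&(hsv[...,2]>120)
    P=w[plate][:,:2].astype(np.float32); r=cv2.minAreaRect(P); print(" plate",r,np.nanmedian(w[plate][:,2]))
    dark=hsv[...,2]<80
    for nm,z0,z1,zc in(("knob/vs",.05,.084,.07),):
        M=st_&dark&(w[...,2]>z0)&(w[...,2]<z1+.01)&(w[...,1]<.14)
        k,lab,s,ce=cv2.connectedComponentsWithStats(M.astype(np.uint8))
        for i in range(1,k):
            if s[i,4]>3: q=w[lab==i]; print(nm,s[i],ce[i].round(1),np.nanmean(q,0).round(4),np.nanmin(q,0).round(4),np.nanmax(q,0).round(4), ray(c,*ce[i],.077).round(4))
E
```

```text
scene
 gold 111 [ 0.5359 -0.2436  0.016 ]
1 226 mean [ 0.429  -0.2775] mid [ 0.4297 -0.2726] len 0.123 ang from y deg -7.55 z [0.0106 0.0161 0.0191]
2 248 mean [ 0.4752 -0.2742] mid [ 0.4759 -0.2698] len 0.114 ang from y deg -8.69 z [0.0137 0.0188 0.0218]
3 292 mean [ 0.5251 -0.2779] mid [ 0.5253 -0.2756] len 0.122 ang from y deg -5.15 z [0.0121 0.0185 0.0218]
4 227 mean [ 0.5695 -0.2798] mid [ 0.5701 -0.2741] len 0.116 ang from y deg -6.07 z [0.0128 0.0171 0.0201]
5 109 mean [ 0.4079 -0.3624] mid [ 0.4079 -0.3624] len 0.036 ang from y deg 59.66 z [0.0163 0.0349 0.0372]
6 117 mean [ 0.5178 -0.3675] mid [ 0.5182 -0.3677] len 0.033 ang from y deg 56.03 z [0.0223 0.0351 0.038 ]
 plate ((0.5253489017486572, 0.15974897146224976), (0.2567770183086395, 0.4450973868370056), 1.6064380407333374) 0.01812796765187652
knob/vs [260 194  12  12  54] [265.3 200.5] [0.5287 0.0442 0.0636] [0.5107 0.0412 0.0503] [0.5437 0.0535 0.0785] [0.5338 0.0347 0.077 ]
knob/vs [233 199   6  10  54] [235.6 203.5] [ 0.4639 -0.0156  0.0693] [ 0.453  -0.0236  0.0511] [ 0.4726 -0.0031  0.0795] [ 0.4674 -0.0205  0.077 ]
[... 406 characters left out ...]
mean [ 0.525  -0.2743] mid [ 0.525  -0.2746] len 0.126 ang from y deg -5.36 z [0.0044 0.0163 0.0219]
4 186 mean [ 0.4736 -0.2795] mid [ 0.4749 -0.2709] len 0.116 ang from y deg -8.53 z [0.006  0.0178 0.0226]
5 208 mean [ 0.4284 -0.2749] mid [ 0.4286 -0.2733] len 0.125 ang from y deg -7.17 z [0.0032 0.0143 0.0199]
6 82 mean [ 0.4144 -0.3696] mid [ 0.4145 -0.37  ] len 0.033 ang from y deg 6.1 z [0.0038 0.0326 0.0387]
 plate ((0.5121254920959473, 0.16978776454925537), (0.2843626141548157, 0.4633462131023407), 1.6578147411346436) 0.018230048889456008
knob/vs [262 211   2   3   5] [262.4 211.8] [ 0.4608 -0.0096  0.0768] [ 0.4571 -0.0116  0.0755] [ 0.4634 -0.0083  0.0782] [ 0.4608 -0.0096  0.077 ]
```

The gold mill is the third tool in the row: crop pixel (240,442) in the scene view, world (0.525, -0.275), tilted about -5.3°. The station is turned about 1.6°, and the carriage is at its far end from the camera. I'll move above the mill.

{"op": "step_arm", "data": {"rows": [[0.0324,0.0316,-0.01,0,0,6.6],[0.0324,0.0316,-0.01,0,0,6.6],[0.0324,0.0316,-0.01,0,0,6.6],[0.0324,0.0316,-0.01,0,0,6.6],[0.0324,0.0316,-0.01,0,0,6.6],[0.0324,0.0316,-0.01,0,0,6.6],[0.0324,0.0316,-0.01,0,0,6.6],[0.0324,0.0316,-0.01,0,0,6.6],[0.0324,0.0316,-0.01,0,0,6.6],[0.0324,0.0316,-0.01,0,0,6.6],[0,0,0,0,0,0],[0,0,0,0,0,0]], "jaw": 0.034}}

```text
time: 2.3
position: [0.5252, -0.2758, 0.3048]
tool_rot: [0.739, 0.674, -0.0, 0.0]
ft_force: [0.2, -0.2, -1.0]
grip_width: 0.034
grip_force: 0.0
```

Run:
```python
from m import *
from scipy.spatial.transform import Rotation as R
o=get_obs(); M=R.from_quat(o["tool_rot"]).as_matrix(); print(o["time"],np.round(o["position"],4),"yaw y",np.degrees(np.arctan2(M[1,1],M[0,1])),M[:,2].round(4),o["q"],o["grip_width"],o["ft_force"])
def rect(c,z,x0,x1,y0,y1,s):
    xs=np.arange(x0,x1,s); ys=np.arange(y0,y1,s); X,Y=np.meshgrid(xs,ys)
    uv=np.array([proj(c,(a,b,z)) for a,b in zip(X.ravel(),Y.ravel())],np.float32).reshape(*X.shape,2)
    return cv2.remap(c["pixels"],uv[...,0],uv[...,1],cv2.INTER_CUBIC)
def blobs(img,x0,y0,s,th,A):
    g=(img.max(2)<th).astype(np.uint8); k,l,st,ce=cv2.connectedComponentsWithStats(g)
    for i in range(1,k):
        if A[0]<st[i,4]*s*s*1e6<A[1]: print("   dark x,y",(x0+ce[i][0]*s).round(4),(y0+ce[i][1]*s).round(4),"size mm",st[i,2:4]*s*1e3, "area",st[i,4]*s*s*1e6)
for n in("top","scene"):
    c=dict(np.load(n+"0.npz")); s=.001
    im=rect(c,.018,.36,.74,-.12,.42,s); g=((im.min(2)>110)).astype(np.uint8)
    g=cv2.morphologyEx(g,cv2.MORPH_OPEN,np.ones((5,5)))
    cs,_=cv2.findContours(g,0,2); k=max(cs,key=cv2.contourArea); print(n,"plate",cv2.minAreaRect(k),"-> +(.36,-.12)")
    for z in(.077,.079):
        im=rect(c,z,.43,.58,-.06,.1,.0005); print(z); blobs(im,.43,-.06,.0005,95,(60,900))
```

```text
2.3 [ 0.5252 -0.2758  0.3048] yaw y -5.212574019046992 [-3.e-04 -4.e-04 -1.e+00] [-6.71664694e-01  6.13664137e-01  1.60296723e+00 -5.97373489e-04
  9.24911187e-01 -5.80328612e-01] 0.03398672992990069 [ 0.1986922  -0.17235437 -1.01746005]
top plate ((178.46624755859375, 264.5069885253906), (236.71682739257812, 416.1953430175781), 1.6470288038253784) -> +(.36,-.12)
0.077
   dark x,y 0.4603 -0.0093 size mm [13. 11.] area 104.75
   dark x,y 0.5265 -0.0056 size mm [28.5  3.5] area 68.00000000000001
0.079
   dark x,y 0.4602 -0.0092 size mm [12.5 11. ] area 103.00000000000001
   dark x,y 0.5262 -0.0055 size mm [28.5  3.5] area 66.25000000000001
scene plate ((173.49710083007812, 265.55487060546875), (245.2962188720703, 428.92950439453125), 1.6494226455688477) -> +(.36,-.12)
0.077
   dark x,y 0.4527 -0.041 size mm [ 5.5 39. ] area 131.0
   dark x,y 0.5344 -0.0203 size mm [44. 30.] area 755.0
   dark x,y 0.5331 0.0349 size mm [43.5 32. ] area 771.7500000000001
0.079
   dark x,y 0.4536 -0.0418 size mm [ 5.5 38. ] area 127.25
   dark x,y 0.5352 -0.0216 size mm [43.5 30. ] area 751.75
   dark x,y 0.5339 0.0335 size mm [43.5 32. ] area 768.75
```

{"op": "step_arm", "data": {"rows": [[0,0,-0.021,0,0,0],[0,0.001,-0.021,0,0,0],[0,0,-0.021,0,0,0],[0,0,-0.021,0,0,0],[0,0,-0.016,0,0,0],[0,0,-0.01,0,0,0],[0,0,-0.005,0,0,0],[0,0,0,0,0,0]]}}

```text
time: 3.3
position: [0.5253, -0.2748, 0.1898]
tool_rot: [0.739, 0.674, 0.0, 0.0]
ft_force: [-0.0, -0.1, -0.4]
grip_width: 0.0338
grip_force: 0.0
```

{"op": "step_arm", "data": {"rows": [[0,0,0,0,0,0],[0,0,0,0,0,0],[0,0,0,0,0,0],[0,0,0,0,0,0],[0,0,0,0,0,0]], "jaw": 0.0, "squeeze": 35}}

```text
time: 3.92
position: [0.5252, -0.2746, 0.1901]
tool_rot: [0.739, 0.674, -0.0, -0.0]
ft_force: [-2.1, 0.5, 3.5]
grip_width: 0.0153
grip_force: 35.0
```

{"op": "step_arm", "data": {"rows": [[0,0,0.01,0,0,0],[0,0,0.02,0,0,0],[0,0,0.03,0,0,0],[0,0,0.03,0,0,0],[0,0.02,0.03,0,0,0],[0,0.04,0,0,0,1],[0,0.05,0,0,0,2],[0,0.05,0,0,0,2],[0.001,0.05,0,0,0,1.9],[0,0.05,0,0,0,0],[0,0.025,0,0,0,0],[0,0.0117,0,0,0,0]]}}

```text
time: 5.42
position: [0.5259, 0.0235, 0.3097]
tool_rot: [0.696, 0.718, -0.0, -0.0]
ft_force: [-1.0, -0.3, -3.2]
grip_width: 0.0149
grip_force: 35.0
```

Run:
```python
from m import *
o=get_obs(); print(o["time"],np.round(o["position"],4),o["tool_rot"].round(4),o["ft_force"].round(2),o["grip_width"])
ims=[]
for n in("scene","top"):
    c=camera(n); np.savez(n+"1",**c)
    u,v=map(int,proj(c,(o["position"][0],.02,.1))); print(u,v)
    a=c["pixels"][max(v-40,0):v+40,u-50:u+50]; ims.append(cv2.resize(a,(800,640)[:1]*1+(640,),interpolation=cv2.INTER_CUBIC)[:, :])
cv2.imwrite("pics/h1.png",cv2.resize(ims[0],(750,600)))
cv2.imwrite("pics/h1t.png",cv2.resize(ims[1],(750,600)))
```

```text
5.425 [0.5259 0.0235 0.3097] [ 6.959e-01  7.181e-01 -1.000e-04 -2.000e-04] [-1.01 -0.28 -3.15] 0.014931171061578114
260 197
252 190
```

View pics/h1.png

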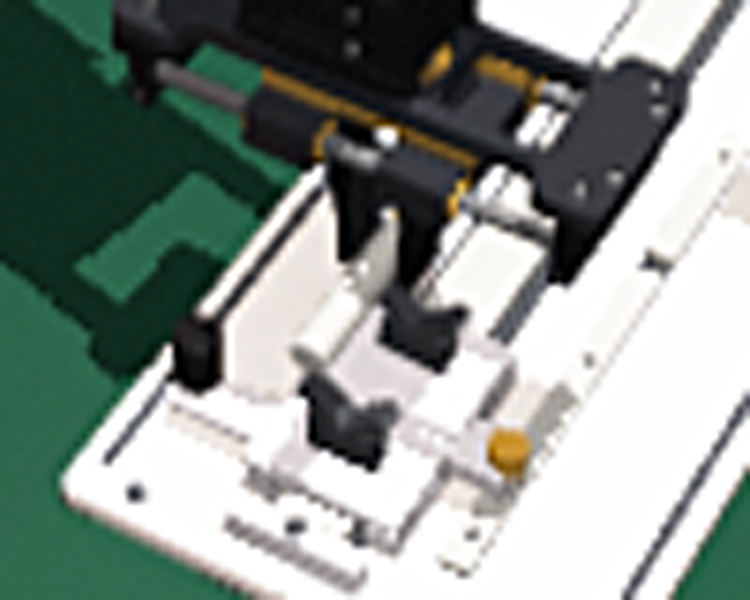

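Run:
```python
from m import *
from scipy.spatial.transform import Rotation as R
c=dict(np.load("scene1.npz")); w=pts(c)
M=(abs(w[...,0]-.526)<.025)&(w[...,1]<.008)&(w[...,1]>-.08)&(w[...,2]>.095)&(w[...,2]<.17)
v,u=np.nonzero(M); q=w[M]; print(len(q)); q=q[np.argsort(q[:,1])]; print(q[::4].round(4), u.min(),u.max(),v.min(),v.max())
for y in(-.0365,-.03,-.042):
    print(y,[np.round(proj(c,(x,y,z)),1) for x,z in((.529,.133),(.529,.125),(.529,.141))])
# image line edge of the shank: gap contrast
print(cv2.cvtColor(c["pixels"],cv2.COLOR_BGR2GRAY)[196:210,244:266])
t=dict(np.load("top1.npz")); wt=pts(t); M=(abs(wt[...,0]-.526)<.03)&(wt[...,1]>-.07)&(wt[...,1]<.12)&(wt[...,2]>.1)&(wt[...,2]<.16); print("top",M.sum(), wt[M].min(0) if M.any() else 0, wt[M].max(0) if M.any() else 0)
```

```text
91
[[ 0.5232 -0.0376  0.1394]
 [ 0.5321 -0.0366  0.1313]
 [ 0.5252 -0.0356  0.1343]
 [ 0.5219 -0.0354  0.1318]
 [ 0.5335 -0.0339  0.138 ]
 [ 0.5263 -0.0325  0.1403]
 [ 0.5308 -0.0296  0.1402]
 [ 0.5355 -0.0268  0.1318]
 [ 0.5219 -0.0254  0.1384]
 [ 0.5333 -0.0233  0.1352]
 [ 0.5258 -0.0214  0.1368]
 [ 0.5304 -0.0186  0.137 ]
 [ 0.5324 -0.0168  0.1407]
 [ 0.5313 -0.0151  0.1424]
 [ 0.533  -0.0125  0.1366]
 [ 0.5281 -0.0099  0.1435]
 [ 0.5205 -0.0078  0.1364]
 [ 0.5282 -0.0047  0.1383]
 [ 0.5308 -0.0038  0.1391]
 [ 0.5229 -0.0014  0.14  ]
 [ 0.5278  0.0011  0.1406]
 [ 0.529   0.0041  0.1426]
 [ 0.5337  0.0074  0.1338]] 249 261 192 205
-0.0365 [array([251. , 204.1]), array([251., 206.]), array([251.1, 202.2])]
-0.03 [array([252.3, 202.5]), array([252.3, 204.4]), array([252.4, 200.6])]
-0.042 [array([249.9, 205.5]), array([249.9, 207.3]), array([250. , 203.6])]
[[238 233 231 230 231 229 228 228 227 211 241 252 250 219 152 132  80  41
   53  54  55 116]
 [233 232 230 230 229 229 230 228 216 230 249 254 255 249 171 123 106  22
   46  56  56  75]
 [232 232 230 231 228 231 229 229 228 248 25
[... 452 characters left out ...]
15 255 241 188 150 217 226 220 222 206 146
   50  19  30  34]
 [231 231 232 235 211 113 105 128 185 207 146 211 227 220 216 221 227 220
  204 149  51  17]
 [231 231 231 234 237 185 121 116 121 159 195 229 222 218 216 220 220 224
  227 222 209 150]
 [232 231 230 232 239 241 168  96 106 170 237 230 220 216 219 217 216 217
  222 226 229 222]
 [233 231 231 232 239 226 127  48  60 100 190 235 221 219 218 218 216 218
  220 222 221 224]
 [236 235 233 233 238 182  39  42  48  47  92 184 233 222 220 218 220 221
  221 220 218 216]
 [225 214 205 231 216 160   0  37  55  51  45  89 184 232 224 227 231 233
  228 223 217 212]]
top 29 [ 0.52022003 -0.02340521  0.13228202] [0.53306128 0.08181983 0.14379026]
```

View pics/h1t.png

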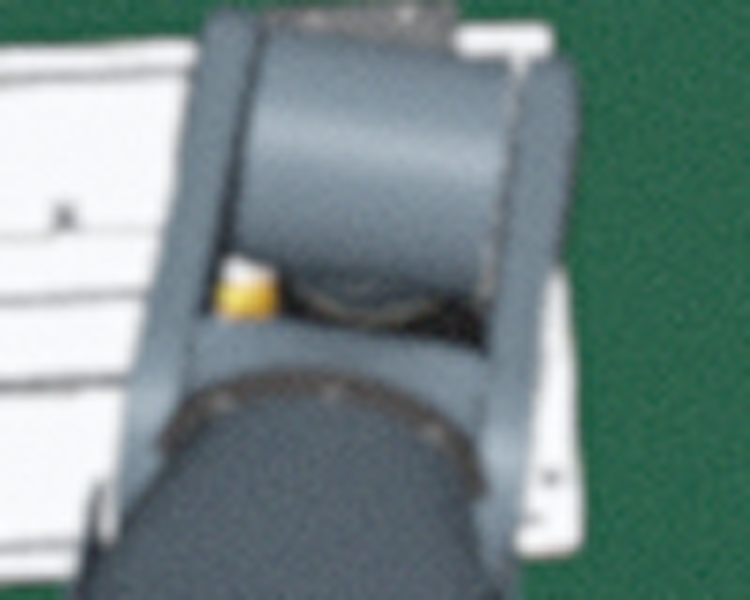

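The mill is held level, cutting end towards the camera, with its rear end at y≈-0.037. It is about 1 mm off the nest centre, so I'll lower it with a small correction.

{"op": "step_arm", "data": {"rows": [[0.001,-0.0012,-0.01,0,0,0],[0,0,-0.015,0,0,0],[0,0,-0.015,0,0,0],[0,0,-0.01,0,0,0],[0,0,-0.004,0,0,0],[0,0,0,0,0,0]]}}

```text
time: 6.28
position: [0.5273, 0.0208, 0.2554]
tool_rot: [0.697, 0.717, -0.0, -0.0]
ft_force: [-0.4, -0.1, -3.5]
grip_width: 0.0151
grip_force: 35.0
```

{"op": "step_arm", "data": {"rows": [[0,0,-0.001,0,0,0],[0,0,-0.001,0,0,0],[0,0,-0.001,0,0,0],[0,0,0,0,0,0]]}}

```text
time: 6.78
position: [0.5272, 0.0208, 0.2528]
tool_rot: [0.697, 0.717, 0.0, 0.0]
ft_force: [-0.5, -0.0, -3.4]
grip_width: 0.0151
grip_force: 35.0
```

{"op": "step_arm", "data": {"rows": [[0,0.0013,0,0,0,0],[0,0,-0.001,0,0,0],[0,0,-0.0005,0,0,0],[0,0,0,0,0,0]]}}

```text
time: 7.28
position: [0.527, 0.0222, 0.2523]
tool_rot: [0.697, 0.717, 0.0, 0.0]
ft_force: [-3.0, 0.6, 6.2]
grip_width: 0.0152
grip_force: 35.0
```

{"op": "step_arm", "data": {"rows": [[0,0,0,0,0,0],[0,0,0,0,0,0],[0,0,0,0,0,0],[0,0,0,0,0,0]], "jaw": 0.036}}

```text
time: 7.78
position: [0.5274, 0.0221, 0.2512]
tool_rot: [0.697, 0.717, 0.0, 0.0]
ft_force: [0.2, 1.3, -0.1]
grip_width: 0.0357
grip_force: 0.0
```

{"op": "step_arm", "data": {"rows": [[0,0,0.01,0,0,0],[0,0,0.02,0,0,0],[0,0,0.03,0,0,0],[0,0,0.03,0,0,0],[-0.03,-0.05,0,0,0,10],[-0.04,-0.06,0,0,0,10],[0,-0.06,0,0,0,10],[0,-0.06,0,0,0,10],[0,-0.03,0,0,0,10],[0,0,0,0,0,10],[0,0,0,0,0,10],[0,0,0,0,0,10]]}}

```text
time: 9.28
position: [0.4673, -0.2195, 0.3418]
tool_rot: [0.087, 0.996, -0.0, 0.0]
ft_force: [0.1, -0.3, 0.3]
grip_width: 0.0362
grip_force: 0.0
```

Run:
```python
from m import *
o=get_obs(); print(o["time"],np.round(o["position"],4),o["tool_rot"].round(4),o["ft_force"].round(2),o["grip_width"],o["q"].round(2))
ims=[]
for n in("scene","top"):
    c=camera(n); np.savez(n+"2",**c); w=pts(c)
    u,v=map(int,proj(c,(.526,.02,.08)))
    ims.append(cv2.resize(c["pixels"][v-30:v+30,u-40:u+40],(400,300),interpolation=cv2.INTER_CUBIC))
    hsv=cv2.cvtColor(c["pixels"],cv2.COLOR_BGR2HSV)
    M=(abs(w[...,0]-.526)<.02)&(w[...,1]>-.06)&(w[...,1]<.12)&(w[...,2]>.066)&(w[...,2]<.1)&~((hsv[...,2]<90))
    q=w[M]; print(n,len(q),q.min(0).round(4),q.max(0).round(4))
    for a in np.arange(-.05,.1,.02):
        s=q[(q[:,1]>a)&(q[:,1]<a+.02)]
        if len(s): print(a.round(2),len(s),s.mean(0).round(4),s[:,2].max().round(4))
    g=M&(hsv[...,0]>15)&(hsv[...,0]<35)&(hsv[...,1]>90); print("gold",g.sum(), np.percentile(w[g],[2,98],axis=0).round(4) if g.any() else 0)
    D=(abs(w[...,0]-.526)<.03)&(abs(w[...,1]-.02)<.06)&(w[...,2]>.052)&(w[...,2]<.09)&(hsv[...,2]<80)
    k,l,st,ce=cv2.connectedComponentsWithStats(D.astype(np.uint8))
    for i in range(1,k):
        if st[i,4]>5: print("V",st[i,4],w[l==i].mean(0).round(4),w[l==i].min(0).round(4),w[l==i].max(0).round(4))
cv2.imwrite("pics/p2.png",np.hstack(ims))
```

```text
9.275 [ 0.4673 -0.2195  0.3418] [ 8.750e-02  9.962e-01 -1.000e-04  2.000e-04] [ 0.07 -0.27  0.31] 0.036199072301875586 [-0.66  0.47  1.77  0.    0.9  -2.05]
scene 221 [ 0.5067 -0.0394  0.0688] [0.546  0.0801 0.0859]
-0.05 24 [ 0.53   -0.0358  0.0782] 0.0836
-0.03 35 [ 0.5296 -0.0201  0.0805] 0.0854
-0.01 44 [ 0.5286 -0.0014  0.0795] 0.0859
0.01 32 [0.5294 0.0197 0.081 ] 0.0857
0.03 34 [0.5263 0.0416 0.0782] 0.0828
0.05 39 [0.5271 0.0589 0.0778] 0.0843
0.07 13 [0.5274 0.0759 0.0792] 0.084
gold 64 [[0.5202 0.0344 0.0713]
 [0.5341 0.0782 0.0842]]
V 6 [0.5132 0.0437 0.0756] [0.5111 0.0413 0.0717] [0.5177 0.0479 0.0808]
V 21 [0.5369 0.0445 0.0647] [0.5284 0.042  0.0522] [0.5444 0.0506 0.0774]
V 6 [ 0.5134 -0.0125  0.0745] [ 0.5109 -0.0151  0.0634] [ 0.5156 -0.0102  0.0809]
V 26 [ 0.5387 -0.0108  0.0642] [ 0.5283 -0.0144  0.052 ] [ 0.5441 -0.0024  0.0806]
top 242 [ 0.5086 -0.0384  0.0665] [0.5459 0.081  0.0882]
-0.05 15 [ 0.5282 -0.0351  0.0821] 0.0864
-0.03 39 [ 0.5285 -0.0186  0.0798] 0.0852
-0.01 53 [ 0.5282 -0.0021  0.0796] 0.0871
0.01 29 [0.5265 0.02   0.082 ] 0.0882
0.03 55 [0.5261 0.0425 0.0776] 0.0859
0.05 37 [0.5271 0.059  0.079 ] 0.0851
0.07 14 [0.5262 0.0754 0.0805] 0.087
gold 58 [[0.5208 0.0369 0.0705]
 [0.5346 0.0772 0.0851]]
```

View pics/p2.png

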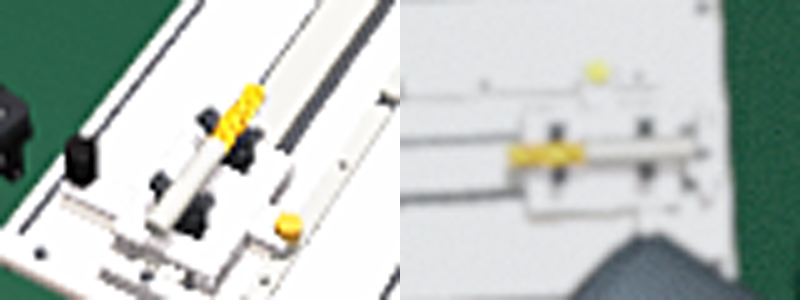

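The mill sits level in both Vs: its ends are at y≈-0.038 and 0.0805 (middle 0.021), and the Vs put the nest at about 0.0216. Next is the knob, around (0.461, -0.010).

{"op": "step_arm", "data": {"rows": [[-0.001,0.03,0,0,0,3],[-0.001,0.05,0,0,0,3],[-0.001,0.05,0,0,0,3],[-0.001,0.045,0,0,0,2.65],[-0.001,0.025,0,0,0,0],[-0.001,0.0092,0,0,0,0],[0,0,-0.02,0,0,0],[0,0,-0.02,0,0,0],[0,0,0,0,0,0]], "jaw": 0.045}}

```text
time: 10.5
position: [0.4613, -0.0107, 0.3005]
tool_rot: [-0.01, 1.0, 0.0, -0.001]
ft_force: [-0.7, -0.5, 0.4]
grip_width: 0.0451
grip_force: 0.0
```

Run:
```python
from m import *
from scipy.spatial.transform import Rotation as R
o=get_obs(); M=R.from_quat(o["tool_rot"]).as_matrix(); print(o["time"],np.round(o["position"],4),np.degrees(np.arctan2(M[1,1],M[0,1])),o["q"].round(2),o["ft_force"])
for n in("scene","top"):
    c=camera(n); w=pts(c); hsv=cv2.cvtColor(c["pixels"],cv2.COLOR_BGR2HSV); np.savez(n+"3",**c)
    K=(abs(w[...,0]-.461)<.02)&(abs(w[...,1]+.01)<.02)&(w[...,2]>.05)&(w[...,2]<.082)&(hsv[...,2]<80); q=w[K]
    print(n,"knob",len(q),q.mean(0).round(4) if len(q) else 0,np.percentile(q,[3,97],axis=0).round(4) if len(q) else 0)
    c=dict(np.load(n+"0.npz")); w=pts(c); hsv=cv2.cvtColor(c["pixels"],cv2.COLOR_BGR2HSV)
    for nm,xr in(("box",(.38,.46)),("lens",(.58,.66))):
        B=(w[...,0]>xr[0])&(w[...,0]<xr[1])&(w[...,1]>.13)&(w[...,1]<.34)&(w[...,2]>.06)&(w[...,2]<.115)
        q=w[B]; print(n,nm,len(q),np.percentile(q,[2,50,98],axis=0).round(4) if len(q) else 0)
    br=(hsv[...,0]>15)&(hsv[...,0]<35)&(hsv[...,1]>90)&(abs(w[...,0]-.59)<.06)&(abs(w[...,1])<.1); print("brass",br.sum(),w[br].mean(0).round(4))
    dk=(hsv[...,2]<140)&(w[...,0]>.55)&(w[...,0]<.6)&(w[...,1]>.06)&(w[...,1]<.25)&(w[...,2]<.05)
    k,l,st,ce=cv2.connectedComponentsWithStats(dk.astype(np.uint8))
    for i in range(1,k): print(" gap?",st[i,4],np.nanmean(w[l==i],0).round(4))
```

```text
10.5 [ 0.4613 -0.0107  0.3005] 91.19051530710345 [-0.27  0.49  1.93 -0.    0.72 -1.86] [-0.66797764 -0.50765348  0.40158884]
scene knob 55 [ 0.4638 -0.0154  0.0694] [[ 0.455  -0.0205  0.0522]
 [ 0.4711 -0.0065  0.0801]]
scene box 274 [[0.4156 0.186  0.061 ]
 [0.4378 0.1986 0.0962]
 [0.4518 0.2342 0.1054]]
scene lens 285 [[0.599  0.1954 0.0647]
 [0.6281 0.2054 0.0897]
 [0.6583 0.2302 0.099 ]]
brass 25 [0.5838 0.0192 0.0498]
 gap? 7 [0.5788 0.1599 0.019 ]
top knob 0 0 0
top box 220 [[0.4148 0.187  0.0641]
 [0.4324 0.2095 0.1019]
 [0.451  0.2347 0.1087]]
top lens 276 [[0.5973 0.196  0.0657]
 [0.6233 0.2156 0.0916]
 [0.6579 0.2361 0.0997]]
brass 4 [0.5815 0.0238 0.0555]
 gap? 1 [0.5769 0.1574 0.0217]
```

{"op": "step_arm", "data": {"rows": [[0.0005,0,-0.02,0,0,0],[0,0,-0.02,0,0,0],[0,0,-0.016,0,0,0],[0,0,-0.008,0,0,0],[0,0,-0.0045,0,0,0],[0,0,0,0,0,0]]}}

```text
time: 11.35
position: [0.4622, -0.0102, 0.233]
tool_rot: [-0.011, 1.0, -0.0, 0.0]
ft_force: [-0.4, -0.3, -0.3]
grip_width: 0.0451
grip_force: 0.0
```

{"op": "step_arm", "data": {"rows": [[0,0,0,0,0,0],[0,0,0,0,0,0],[0,0,0,0,0,0],[0,0,0,0,0,0],[0,0,0,0,0,0]], "jaw": 0.0, "squeeze": 25}}

```text
time: 11.98
position: [0.4621, -0.0101, 0.2329]
tool_rot: [-0.012, 1.0, -0.0, 0.0]
ft_force: [0.6, 0.2, 2.7]
grip_width: 0.0197
grip_force: 25.0
```

{"op": "step_arm", "data": {"rows": [[-0.0001,0.003,0,0,0,0],[-0.0002,0.007,0,0,0,0],[-0.0003,0.01,0,0,0,0],[-0.0004,0.013,0,0,0,0],[-0.0004,0.014,0,0,0,0],[-0.0004,0.014,0,0,0,0],[-0.0004,0.014,0,0,0,0],[-0.0003,0.012,0,0,0,0],[-0.0003,0.009,0,0,0,0],[-0.0002,0.006,0,0,0,0],[-0.0001,0.003,0,0,0,0],[0,0,0,0,0,0]]}}

```text
time: 13.48
position: [0.459, 0.0957, 0.2329]
tool_rot: [-0.011, 1.0, 0.001, 0.0]
ft_force: [0.9, 0.7, 5.0]
grip_width: 0.0192
grip_force: 25.0
```

{"op": "step_arm", "data": {"rows": [[0,0.001,0,0,0,0],[0,0.001,0,0,0,0],[0,0.001,0,0,0,0]]}}

```text
time: 13.85
position: [0.459, 0.0983, 0.2329]
tool_rot: [-0.011, 1.0, 0.0, 0.0]
ft_force: [0.0, -2.6, 6.0]
grip_width: 0.0196
grip_force: 25.0
```

{"op": "step_arm", "data": {"rows": [[0,0.0015,0,0,0,0],[-0.0001,0.0015,0,0,0,0],[0,0.0015,0,0,0,0],[-0.0001,0.0015,0,0,0,0],[0,0.001,0,0,0,0],[-0.0001,0.001,0,0,0,0]]}}

```text
time: 14.6
position: [0.4587, 0.1063, 0.2329]
tool_rot: [-0.011, 1.0, 0.0, 0.0]
ft_force: [-0.4, -1.9, 4.7]
grip_width: 0.0194
grip_force: 25.0
```

{"op": "step_arm", "data": {"rows": [[0,0.001,0,0,0,0],[-0.0001,0.001,0,0,0,0]]}}

```text
time: 14.85
position: [0.4586, 0.1083, 0.2329]
tool_rot: [-0.011, 1.0, 0.0, 0.0]
ft_force: [0.3, -2.1, 5.5]
grip_width: 0.0196
grip_force: 25.0
```

{"op": "step_arm", "data": {"rows": [[0,0.001,0,0,0,0],[0,0.001,0,0,0,0]]}}

```text
time: 15.1
position: [0.4586, 0.1103, 0.2329]
tool_rot: [-0.011, 1.0, 0.0, 0.0]
ft_force: [0.7, -1.7, 6.1]
grip_width: 0.0193
grip_force: 25.0
```

{"op": "step_arm", "data": {"rows": [[0,0.001,0,0,0,0],[-0.0001,0.001,0,0,0,0]]}}

```text
time: 15.35
position: [0.4585, 0.1123, 0.2329]
tool_rot: [-0.011, 1.0, 0.0, 0.0]
ft_force: [-0.5, -1.2, 5.2]
grip_width: 0.0193
grip_force: 25.0
```

{"op": "step_arm", "data": {"rows": [[0,0.001,0,0,0,0],[0,0.001,0,0,0,0]]}}

```text
time: 15.6
position: [0.4585, 0.1143, 0.2329]
tool_rot: [-0.011, 1.0, 0.0, 0.0]
ft_force: [-0.1, -1.1, 5.5]
grip_width: 0.0193
grip_force: 25.0
```

Drag is still steady at about -1 to -2 N, so I'll go on 1 mm at a time.

{"op": "step_arm", "data": {"rows": [[0,0.0005,0,0,0,0],[0,0.0005,0,0,0,0]]}}

```text
time: 15.85
position: [0.4585, 0.1153, 0.2329]
tool_rot: [-0.011, 1.0, 0.0, 0.0]
ft_force: [1.0, -0.8, 6.1]
grip_width: 0.019
grip_force: 25.0
```

{"op": "step_arm", "data": {"rows": [[0,0.0005,0,0,0,0],[-0.0001,0.0005,0,0,0,0]]}}

```text
time: 16.1
position: [0.4584, 0.1164, 0.2329]
tool_rot: [-0.011, 1.0, 0.0, 0.0]
ft_force: [0.4, -0.7, 6.0]
grip_width: 0.0191
grip_force: 25.0
```

{"op": "step_arm", "data": {"rows": [[0,0.0005,0,0,0,0],[0,0.0005,0,0,0,0]]}}

```text
time: 16.35
position: [0.4584, 0.1175, 0.2329]
tool_rot: [-0.011, 1.0, 0.001, 0.0]
ft_force: [0.6, 0.7, 4.8]
grip_width: 0.0193
grip_force: 25.0
```

{"op": "step_arm", "data": {"rows": [[0,0.0005,0,0,0,0],[0,0.0005,0,0,0,0]]}}

```text
time: 16.6
position: [0.4583, 0.1187, 0.2329]
tool_rot: [-0.011, 1.0, 0.001, 0.0]
ft_force: [-0.2, 2.2, 4.9]
grip_width: 0.0193
grip_force: 25.0
```

The force has turned forward, so the ball is dropping in. From here I use small steps.

{"op": "step_arm", "data": {"rows": [[0,0.0005,0,0,0,0],[0,0.0005,0,0,0,0]]}}

```text
time: 16.85
position: [0.4583, 0.12, 0.2329]
tool_rot: [-0.011, 1.0, 0.001, 0.0]
ft_force: [1.0, 5.2, 5.4]
grip_width: 0.0195
grip_force: 25.0
```

{"op": "step_arm", "data": {"rows": [[0,0.0005,0,0,0,0],[0,0,0,0,0,0]]}}

```text
time: 17.1
position: [0.4582, 0.121, 0.2329]
tool_rot: [-0.01, 1.0, 0.002, 0.0]
ft_force: [0.3, 8.0, 4.5]
grip_width: 0.0189
grip_force: 25.0
```

{"op": "step_arm", "data": {"rows": [[0,0.0005,0,0,0,0],[0,0,0,0,0,0]]}}

```text
time: 17.35
position: [0.4582, 0.1217, 0.2329]
tool_rot: [-0.01, 1.0, 0.002, 0.0]
ft_force: [0.4, 8.9, 3.7]
grip_width: 0.0198
grip_force: 25.0
```

{"op": "step_arm", "data": {"rows": [[0,0.0005,0,0,0,0],[0,0,0,0,0,0]]}}

```text
time: 17.6
position: [0.4582, 0.122, 0.2329]
tool_rot: [-0.01, 1.0, 0.001, 0.0]
ft_force: [-0.5, 6.9, 5.8]
grip_width: 0.0193
grip_force: 25.0
```

{"op": "step_arm", "data": {"rows": [[0,0.0005,0,0,0,0],[0,0,0,0,0,0]]}}

```text
time: 17.85
position: [0.4582, 0.1222, 0.2329]
tool_rot: [-0.011, 1.0, 0.001, 0.0]
ft_force: [0.2, 4.5, 5.5]
grip_width: 0.0193
grip_force: 25.0
```

{"op": "step_arm", "data": {"rows": [[0,0.0005,0,0,0,0],[0,0,0,0,0,0]]}}

```text
time: 18.1
position: [0.4582, 0.1224, 0.2329]
tool_rot: [-0.011, 1.0, 0.001, 0.0]
ft_force: [0.5, 2.9, 5.1]
grip_width: 0.0193
grip_force: 25.0
```

{"op": "step_arm", "data": {"rows": [[0,0.0005,0,0,0,0],[0,0,0,0,0,0],[0,0,0,0,0,0]]}}

```text
time: 18.48
position: [0.4583, 0.1227, 0.2329]
tool_rot: [-0.011, 1.0, 0.001, 0.0]
ft_force: [0.9, 1.3, 4.6]
grip_width: 0.0191
grip_force: 25.0
```

{"op": "step_arm", "data": {"rows": [[0,0.0003,0,0,0,0],[0,0,0,0,0,0],[0,0,0,0,0,0],[0,0,0,0,0,0]]}}

```text
time: 18.98
position: [0.4583, 0.1228, 0.2329]
tool_rot: [-0.011, 1.0, 0.001, 0.0]
ft_force: [0.6, 0.6, 6.3]
grip_width: 0.0193
grip_force: 25.0
```

Run:
```python
from m import *
o=get_obs(); print(o["time"],np.round(o["position"],4),o["ft_force"].round(2),o["joint_velocities"].round(4))
ims=[]
for n in("scene","top"):
    c=camera(n); w=pts(c); hsv=cv2.cvtColor(c["pixels"],cv2.COLOR_BGR2HSV)
    u,v=map(int,proj(c,(.53,.15,.07))); ims.append(cv2.resize(c["pixels"][v-36:v+36,u-48:u+48],(400,300),interpolation=cv2.INTER_CUBIC))
    M=(abs(w[...,0]-.523)<.02)&(w[...,1]>.05)&(w[...,1]<.25)&(w[...,2]>.068)&(w[...,2]<.092)&(hsv[...,2]>90)
    q=w[M]; print(n,len(q),q.min(0).round(4) if len(q) else 0,q.max(0).round(4) if len(q) else 0)
cv2.imwrite("pics/f.png",np.hstack(ims))
```

```text
18.975 [0.4583 0.1228 0.2329] [0.59 0.65 6.35] [ 0.0009 -0.0006 -0.0009  0.0001 -0.0008  0.0003]
scene 186 [0.5034 0.0934 0.0684] [0.5429 0.2133 0.0875]
top 17 [0.5367 0.1213 0.07  ] [0.5428 0.1875 0.0839]
```

View pics/f.png

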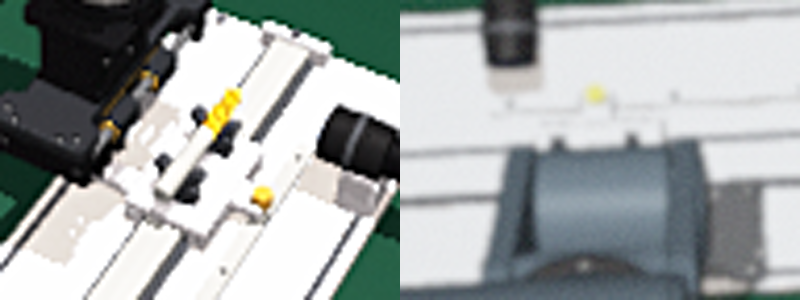

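The mill is still seated. Its middle is at y≈0.153, about 60 mm short of the head, and the forward force is near zero, so the ball is resting in the notch.

```bash
python3 -c "
from rig import hand_in; print(hand_in())"
```

```text
the job is handed in; nothing more can be done
None
```

The job is handed in: the gold end mill lies centred in the two Vs, cutting end towards the camera, and the carriage is at rest on the click about 60 mm short of the head, with the gripper still holding the knob, at about 19 s of the 61 s allowed.

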